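Unclip the trimming chuck and seat it on the mini wheel

TASK

The orange trimming chuck is held by a spring clip in its storage bay, with no room for fingers around it but with its bore open. Draw it out of the clip through the open front of the bay, sliding it upright along the table until it stands clear of the bay (do not lift it while it is in the bay), then put it over the boss of the mini potter's wheel and turn it until its notches find the drive bar and it drops fully home, flat on the wheelhead. Let go of it there; do not knock it over, and leave the other things where they are.

Things in the scene. Friction and masses are not known exactly. Their poses are not given: they have to be found in the camera images.
- chuck: upright orange plastic tube, outside diameter 58 mm, bore 48 mm, open right through, 75 mm tall, 0.3 to 0.6 kg. Origin at the centre of its underside, z up the tube. Its lower rim has four square notches, 14 mm wide, 12 mm high, centred on its own +x, +y, -x and -y axes; white line up the outside at +x. The foot slides easily (friction about 0.2). Starts on the table in the rack, at any turn
- rack: fixed plywood storage bay, no floor. Origin on the table at the chuck's storage place (its axis), z up. The open front faces the rack's own -x, the way the chuck comes out. Side walls 46 mm either side of the axis, ending 30 mm in front of it, and a back wall 42 mm behind it, all 73 mm high: no room for fingers round the chuck, but its bore is free from above
- clip (a point): centre of the steel C-shaped spring clip on the chuck's axis, 61 mm above the table, axes as the rack's. Its two sprung arms (51 to 71 mm high) hold the chuck: drawn towards the rack's -x it meets a resistance that rises to some 10 to 16 N over the first 15 mm, then falls away as the clip snaps open by 25 mm. The chuck is clear once its axis is 55 mm in front of the storage place
- wheel: fixed mini potter's wheel: white housing 200 x 200 mm with a round dark wheelhead of 150 mm diameter. Origin on the table under the wheel's axis, z up. The wheelhead stands at any angle, which is not reported (body and point axes are the housing's), and is held by a stiff brake (about 0.5 N m)
- seat (a point): centre of the wheelhead's flat top face, 95 mm above the table, on the wheel's axis. A brass drive bar, 8 mm wide, 10 mm high, 84 mm long, lies on this face across the axis at the wheelhead's unknown angle. A chuck whose notches miss the bar rests on it, 10 mm too high; with two opposite notches over it (every 90 degrees, about 6 degrees play each way) it drops flat on the face
- boss (a point): centre of the top of the aluminium centring boss that stands on the wheelhead, 24 mm above its face: 28 mm diameter at the top, widening to 44 mm diameter at 12 mm above the face and below; the chuck's 48 mm bore goes over it
- cup: terracotta cup, 68 mm wide, 75 tall; a bystander, origin at the centre of its underside
- jar: amber glass jar with white cap, 60 mm wide, 70 tall; a bystander, origin at the centre of its underside
- bowl: black bowl, 140 mm wide, 60 tall; a bystander, origin at the centre of its underside
- plaster: white plaster block 150 x 90 x 60 mm; a bystander, origin at the centre of its underside
- brush: brush lying flat, 200 mm long; a bystander, origin at the centre of its underside
- rib: thin wooden throwing rib 110 x 60 x 8 mm; a bystander, origin at the centre of its underside
- vase: terracotta vase 72 mm wide, 105 tall; a bystander, origin at the centre of its underside
Things that resemble listed ones, but are neither listed nor needed, are in the scene too. What is shaped like the chuck but purple or yellow is not meant.

How it is judged:
On the way:
1. the chuck stands upright on the table in front of the bay, clear of the clip (x of chuck in the frame of rack between -0.2 and -0.055 m and height (world z) of chuck below 0.006 m and angle between chuck's own z axis and vertical below 0.1 rad), for 0.2 s.
At the end, for the whole second after the job is handed in: The chuck is at rest on the wheel: upright within 0.06 rad, its underside within 4 mm of the wheelhead's face (dropped over the drive bar), and its axis within 5 mm of the wheel's axis (horizontal distance between chuck and seat below 0.005 m and z of chuck in the frame of seat between -0.004 and 0.004 m and angle between chuck's own z axis and vertical below 0.06 rad and linear speed of chuck below 0.02 m/s and angular speed of chuck below 0.2 rad/s); the robot touches nothing.
It fails at once if the chuck is lifted more than 12 mm while still in its bay (its axis within 45 mm of its storage place) (horizontal distance between chuck and rack below 0.045 m and height (world z) of chuck above 0.012 m).
It fails at once if the chuck is knocked over (tilted by more than 0.6 rad) (angle between chuck's own z axis and vertical above 0.6 rad).
It fails at once if a bystander is moved by more than 40 mm (distance of any of cup, jar, bowl, plaster, brush, rib, vase from where it was at the start of the episode above 0.04 m).
It also fails if it takes over 56 s, if anything falls off the work surface, if the arm or the gripper's body presses on something with over 40 N, if the wrist force passes 120 N, or if a joint passes its speed limit or range.

ROBOT

A 6-joint arm with a two-finger parallel gripper is mounted at the origin on the work surface. World frame = base frame: x ahead of the robot, y to its left, z up, the work surface at z = 0. Lengths are in m, angles in rad, forces in N, time in s.
With the tool pointing down it reaches from about 0.275 to 0.75 m from the base axis. Payload 10.2 kg.
Tool frame: the origin (TCP) lies midway between the tips of the shut fingers; the grasp point (between the pads) lies 19 mm behind it (env.grasp_offset is the distance from the TCP to the grasp point, in m); z points along the fingers, y is the line along which they close (so a half turn about z gives the same grasp; the last joint's range is limited). The gripper opens to 85 mm and grips with 20 to 120 N. Pads are 22 mm wide; open, the fingers measure 114 mm over their backs; the gripper's body (76 mm by 85 mm) begins 54 mm behind the grasp point. The pads swing forward as they close: fully open they stand 13 mm farther back than shut.
Start: joints at [0.904, 0.313, 1.498, -0, 1.331, -0.223], TCP at [0.225, 0.474, 0.231] pointing down, gripper open.
Joint ranges: [-2.94, 2.94], [-0.97, 2.17], [0.19, 2.56], [-1.23, 4.37], [0.02, 3.11], [-2.88, 2.88]. Speed limits (rad/s): [2.39, 2.39, 3.01, 3.14, 3.14, 3.14].

INTERFACE

Orientations are given as a unit quaternion [x, y, z, w].
In Python, from workcell import env gives the robot as it stands. The module is installed in compiled form; this text tells all that it offers.
- The arm moves only by the tool send_rows, never from a script. Its argument "series" is a list that holds one entry, the list of rows, each a list of 5 numbers: the finger opening in m, from 0 to 0.0854, then the shift along the world's x, y, z in m, then the turn about the world's z in rad. A call has 1 to 20 rows; each row shifts and turns the commanded pose from where the row before left it; what a row does not reach is not made up. A row lasts 1/8 s, in which the tool goes at most 62.5 mm and 10.7 degrees, less where a joint would pass 70% of its speed; a pose out of reach is approached as far as the arm can. A call with a gripper value outside its range is refused whole. The fingers move at their own pace and stop on an object; "grip_force" is the grip in N (left out, the last holds). Time passes only in rows, so rows that do not move let the fingers close. It gives the time, the measured TCP pose, the force, the opening and the grip force at its end, in the units of the state.
- env.state(): the state, without advancing time (a new reading comes with each control period).
- env.camera(name): name is "scene" or "top" or "wrist"; returns the picture (400x640x3 uint8, red, green, blue); there is no depth.
- env.camera_model(name): a dict with "camera_matrix" (3x3 intrinsics, pixels), "view" (4x4, takes a point from world to camera coordinates). Camera axes: x right, y down, z forward; pixel columns grow to the right and rows downward; lengths in m; the calibration is good to about 2 mm. A picture is of the moment at which its call begins: read the wrist's pose just before it. camera_model takes no time and is no camera call; for the wrist camera it gives the pose at the moment of the call.
- env.close_job(): hands the job in; it is judged then, once.
Trained networks look in the newest picture that a camera, given by its name, has taken for a name from the list of things; names that differ only in an ending like _2 or _b are one class to them, and where a whole thing is asked for, a point or a joint stands for the part that bears it (a point fixed in the world has none). Each returns a list of dicts, best first, with "confidence" (0 to 1); they miss things now and then, are a little off and sometimes report something else, mostly with a low value. They report only what shows in the picture. A call takes as long as a camera call. They do not tell look-alikes from the thing itself.
- env.boxes_of(camera, label): "rect" ([centre column, centre row, width, height] in pixels, round what is visible of it).
The state is a dict: "clock": time; "joint_positions": joint angles; "qd": joint speeds; "tau": joint torques, N m; "tool_pos": TCP position; "tcp_rot": TCP orientation; "ft_force": force on the tool from outside, world axes, zero at the start; "ft_torque": the same for the moment, N m; "opening": finger opening in m; "finger_force": force on a finger pad.
Only numpy, scipy, OpenCV 4.12 (cv2) and the standard library are available. Lean on these libraries where they do the work, as an engineer would, in place of code of your own. Each camera call takes 0.05 s, during which the arm holds its last target. There are 200 camera calls.

## Working session

There is one attempt and no reset: what is moved stays moved. The work goes in short steps, Python scripts to look and compute and a tool call to move; the robot and the scene stay as the last step left them, time stands still between calls to the robot, and variables do not carry over. Pictures are saved under pics/ and viewed, at most 10 in all, crops included, and the job is handed in when it is done.

Besides the shell and the picture viewer there is one more tool, called after "Request:" as name(argument=value, ...), one argument or row to a line, values as JSON. send_rows: Moves the arm, as the interface text tells. Its arguments: {"type":"object","properties":{"series":{"type":"array"},"grip_force":{"type":"number"}},"required":["series"]}

```bash
mkdir -p pics; cat > h.py <<'E'
import numpy as np, cv2
from workcell import env
def ray(cam,u,v,z):
    m=env.camera_model(cam);K=np.array(m["camera_matrix"]);V=np.array(m["view"])
    R,t=V[:3,:3],V[:3,3];c=-R.T@t
    d=R.T@np.linalg.solve(K,[u,v,1.]);return (c+d*(z-c[2])/d[2])
def proj(cam,p):
    m=env.camera_model(cam);K=np.array(m["camera_matrix"]);V=np.array(m["view"])
    q=K@(V[:3,:3]@np.array(p)+V[:3,3]);return q[:2]/q[2]
def save(img,n): cv2.imwrite("pics/"+n,cv2.cvtColor(img,cv2.COLOR_RGB2BGR))
E
python3 - <<'E'
from h import *
np.set_printoptions(precision=3,suppress=True)
s=env.state();print(s["clock"],s["tool_pos"],s["tcp_rot"],s["ft_force"],s["opening"])
for c in("top","scene"):
    im=env.camera(c);save(im,c+"0.png")
    m=env.camera_model(c);V=np.array(m["view"]);print(c,-V[:3,:3].T@V[:3,3],V[2,:3],m["camera_matrix"][0][0])
    for l in("chuck","rack","wheel"):
        print(l,[(np.round(b["rect"],1).tolist(),round(b["confidence"],2)) for b in env.boxes_of(c,l)][:4])
E
```

```text
0.0 [0.225 0.474 0.231] [ 0.22   0.975 -0.001 -0.   ] [-0.655 -0.022  0.38 ] 0.08529267176344026
top [ 0.494 -0.023  1.661] [ 0.057  0.011 -0.998] 502.85226871813995
chuck [([198.9, 224.6, 25.1, 18.9], 0.8), ([278.4, 195.8, 18.7, 22.8], 0.7), ([214.4, 255.0, 24.2, 13.6], 0.68), ([240.3, 212.9, 17.8, 13.8], 0.53)]
rack [([242.1, 201.8, 44.2, 48.7], 0.6)]
wheel [([381.1, 197.7, 66.6, 74.7], 0.64)]
scene [ 1.276 -0.048  1.114] [-0.556  0.018 -0.831] 401.5169079189052
chuck [([437.7, 186.1, 21.4, 26.9], 0.9), ([362.2, 209.1, 19.3, 29.4], 0.8), ([421.6, 162.2, 22.9, 27.3], 0.57)]
rack [([403.4, 202.9, 49.2, 55.5], 0.68)]
wheel [([255.6, 212.9, 60.1, 66.3], 0.97)]
```

View pics/top0.png

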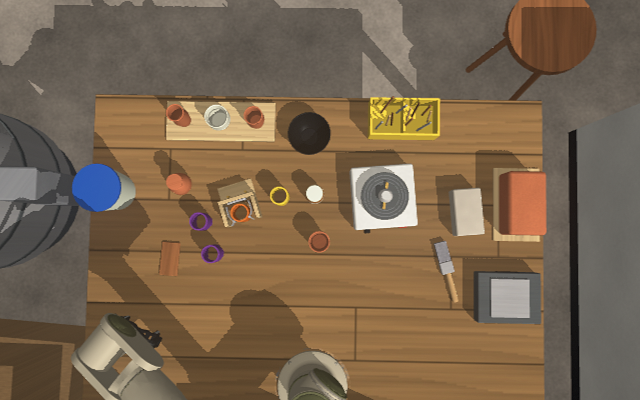

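View pics/scene0.png

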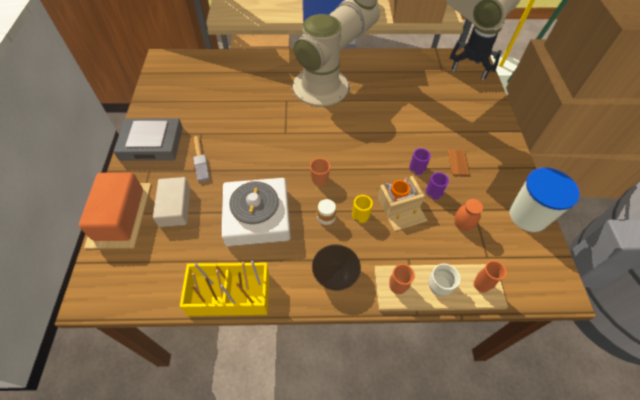

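Top view: the tubes that could be the chuck are purple at (200,222) and (212,254), yellow at (279,196), and orange inside the plywood bay at (240,213). The orange one in the rack fits the description. In the scene view it is at (401,188). The wheel is at (385,196) in the top view. I'll confirm this in one enlarged crop.

```bash
python3 - <<'E'
from h import *
a=cv2.imread("pics/top0.png")[170:235,205:275];b=cv2.imread("pics/top0.png")[160:235,345:425];c=cv2.imread("pics/scene0.png")[170:235,365:435]
r=lambda i:cv2.resize(i,(390,int(390*i.shape[0]/i.shape[1])),interpolation=cv2.INTER_CUBIC)[:280] if 0 else cv2.resize(i,(395,295),interpolation=cv2.INTER_CUBIC)
d=cv2.imread("pics/scene0.png")[175:250,215:295]
cv2.imwrite("pics/crop1.png",np.vstack([np.hstack([r(a),r(b)]),np.hstack([r(c),r(d)])]))
np.set_printoptions(precision=3,suppress=True)
for z in(0,.075): print(z,ray("top",240,212.5,z))
print("scene chuck top",ray("scene",401,188,.075)); print("wheel",ray("top",386,195,.119),ray("scene",254,199,.119))
E
```

```text
0 [0.555 0.249 0.   ]
0.075 [0.552 0.237 0.075]
scene chuck top [0.559 0.24  0.075]
wheel [ 0.612 -0.218  0.119] [ 0.624 -0.213  0.119]
```

View pics/crop1.png

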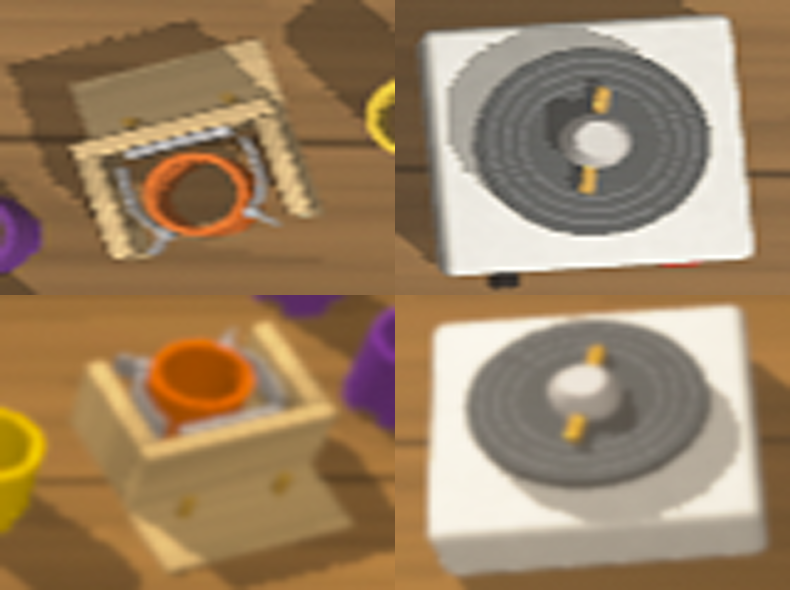

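The crop confirms it: the orange tube sits in the plywood bay with the steel clip, and the open front faces the robot and slightly to its right (rack yaw about 0.3). The drive bar lies nearly along world x. I'll hover above the chuck and look with the wrist camera.

Request:
send_rows(
  series=[
    [[0.0,0.04,-0.029,0.003,-0.1],[0.0,0.04,-0.029,0.003,-0.1],[0.0,0.04,-0.029,0.003,-0.1],[0.0,0.04,-0.029,0.003,-0.1],[0.0,0.04,-0.029,0.003,-0.1],[0.0,0.04,-0.029,0.003,-0.1],[0.0,0.04,-0.029,0.003,-0.1],[0.0,0.04,-0.029,0.003,-0.1],[0,0,0,0,0],[0,0,0,0,0]],
  ],
  grip_force=40,
)

```text
clock: 1.65
tool_pos: [0.5451, 0.2424, 0.2551]
tcp_rot: [0.582, 0.813, -0.0, -0.0]
ft_force: [-0.7, -0.0, 0.6]
opening: 0.0001
finger_force: 0.0
```

```bash
python3 - <<'E'
from h import *
np.set_printoptions(precision=4,suppress=True)
s=env.state();print(s["clock"],s["tool_pos"],s["tcp_rot"],s["ft_force"],s["opening"],s["joint_positions"])
m=env.camera_model("wrist");V=np.array(m["view"]);print(-V[:3,:3].T@V[:3,3],V[2,:3],m["camera_matrix"][0][0])
im=env.camera("wrist");save(im,"w1.png")
print([(np.round(b["rect"],1).tolist(),round(b["confidence"],2)) for b in env.boxes_of("wrist","chuck")][:4])
print(proj("wrist",[.555,.239,.075]))
E
```

```text
1.65 [0.5451 0.2424 0.2551] [ 0.5823  0.8129 -0.0001 -0.0003] [-0.7396 -0.0126  0.5972] 0.0001307126286413029 [ 0.2221  0.4598  1.2256  0.0003  1.4568 -0.1055]
[0.5205 0.319  0.3976] [ 0.0982 -0.2932 -0.951 ] 304.8375102385453
[([329.9, 172.8, 50.7, 59.7], 0.83), ([349.1, 263.5, 28.8, 50.0], 0.75), ([347.4, 46.5, 62.9, 69.9], 0.7), ([237.4, 51.1, 73.5, 70.8], 0.57)]
[329.3988 180.4038]
```

View pics/w1.png

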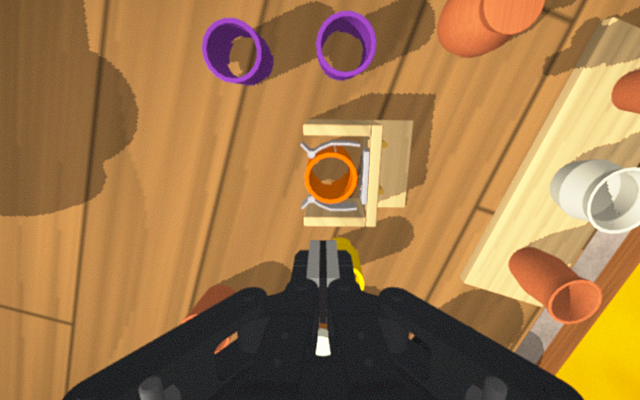

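The wrist view shows the orange chuck at (330,177) in the bay, with its open front to image left, the clip arms on both sides, and the purple tubes well clear. Next I'll measure the axis and the rack direction.

```bash
python3 - <<'E'
from h import *
np.set_printoptions(precision=4,suppress=True)
im=cv2.imread("pics/w1.png");hsv=cv2.cvtColor(im,cv2.COLOR_BGR2HSV)
roi=np.zeros(im.shape[:2],np.uint8);roi[140:212,298:362]=1
for vmin in(0,200,225):
    m=((hsv[...,0]<16)&(hsv[...,1]>215)&(hsv[...,2]>=vmin)).astype(np.uint8)*roi
    cs,_=cv2.findContours(m,cv2.RETR_EXTERNAL,cv2.CHAIN_APPROX_NONE);c=max(cs,key=cv2.contourArea)
    e=cv2.fitEllipse(cv2.convexHull(c));print(vmin,m.sum(),e,ray("wrist",*e[0],.075))
# fit rim model: circle radii 24..29 at z=.075 on rim brightness
from scipy.optimize import minimize
t=np.linspace(0,2*np.pi,72,endpoint=False)
M=env.camera_model("wrist");K=np.array(M["camera_matrix"]);V=np.array(M["view"])
g=cv2.GaussianBlur(((hsv[...,0]<16)&(hsv[...,1]>215)).astype(np.float32)*hsv[...,2],(0,0),1).astype(np.float32)
def val(xy,r):
    P=np.stack([xy[0]+r*np.cos(t),xy[1]+r*np.sin(t),0*t+.075]);q=K@(V[:3,:3]@P+V[:3,3:]);q=(q[:2]/q[2]).astype(np.float32)
    return cv2.remap(g,q[0][None],q[1][None],cv2.INTER_LINEAR).mean()
f=lambda xy:-val(xy,.0265)+.5*val(xy,.021)+.5*val(xy,.032)
r=min((minimize(f,[x,y],method="Nelder-Mead",options=dict(xatol=1e-4,initial_simplex=[[x,y],[x+.003,y],[x,y+.003]])) for x in(.545,.553,.561) for y in(.233,.24,.247)),key=lambda r:r.fun)
print(r.x,r.fun)
P=[ray("wrist",*p,.073)[:2] for p in((304,135),(368,135),(304,218),(365,218))]
print(P)
for a,b in((0,1),(2,3)):d=P[b]-P[a];print(np.arctan2(d[1],d[0]))
d=P[3]-P[1];print(np.arctan2(d[0],-d[1]), (P[0]+P[2])/2)
E
```

```text
0 1054 ((330.0118408203125, 177.87109375), (43.570255279541016, 44.442039489746094), 74.64139556884766) [0.5547 0.2419 0.075 ]
200 281 ((330.0118408203125, 177.87109375), (43.570255279541016, 44.442039489746094), 74.64139556884766) [0.5547 0.2419 0.075 ]
225 217 ((333.48834228515625, 177.78976440429688), (37.19130325317383, 41.39101028442383), 1.3701746463775635) [0.5583 0.2432 0.075 ]
[0.555  0.2465] -57.09678649902344
[array([0.5136, 0.2766]), array([0.5774, 0.2983]), array([0.5423, 0.1869]), array([0.6086, 0.2095])]
0.32880879037537303
0.3290974428152004
0.33818701300607407 [0.528  0.2317]
```

Request:
send_rows(
  series=[
    [[0.0,0.0105,-0.0005,-0.03,0],[0,0,0,-0.05,0],[0,0,0,-0.05,0],[0,0,0,-0.04,0],[0,0,0,-0.025,0],[0,0,0,-0.018,0],[0,0,0,0,0],[0,0,0,0,0]],
  ],
)

```text
clock: 2.75
tool_pos: [0.5565, 0.242, 0.0435]
tcp_rot: [0.582, 0.813, 0.001, 0.001]
ft_force: [-0.2, 0.1, 0.1]
opening: -0.0001
finger_force: 0.0
```

Request:
send_rows(
  series=[
    [[0.04,0,0,0,0],[0.04,0,0,0,0],[0.04,0,0,0,0],[0.04,0,0,0,0],[0.04,0,0,0,0]],
  ],
  grip_force=50,
)

```text
clock: 3.38
tool_pos: [0.5562, 0.2419, 0.0431]
tcp_rot: [0.583, 0.813, 0.001, 0.0]
ft_force: [-2.0, -0.1, 5.6]
opening: 0.0199
finger_force: 44.7
```

Grip in the bore holds (opening 19.9 mm, 45 N). Now I'll draw the chuck straight out along the rack's -x.

Request:
send_rows(
  series=[
    [[0.04,-0.0047,-0.0016,0,0],[0.04,-0.0047,-0.0016,0,0],[0.04,-0.0047,-0.0016,0,0],[0.04,-0.0047,-0.0016,0,0],[0.04,-0.0047,-0.0016,0,0],[0.04,-0.0047,-0.0016,0,0],[0.04,-0.0047,-0.0016,0,0],[0.04,-0.0047,-0.0016,0,0]],
  ],
)

```text
clock: 4.38
tool_pos: [0.5195, 0.229, 0.043]
tcp_rot: [0.583, 0.813, 0.002, 0.001]
ft_force: [5.0, 2.3, 1.8]
opening: 0.0193
finger_force: 44.9
```

Request:
send_rows(
  series=[
    [[0.04,-0.0095,-0.0032,0,0],[0.04,-0.0095,-0.0032,0,0],[0.04,-0.0095,-0.0032,0,0],[0.04,-0.0095,-0.0032,0,0],[0.04,-0.0095,-0.0032,0,0],[0.04,0,0,0,0],[0.04,0,0,0,0],[0.04,0,0,0,0],[0.04,0,0,0,0]],
  ],
)

```text
clock: 5.5
tool_pos: [0.4704, 0.2126, 0.043]
tcp_rot: [0.583, 0.813, -0.0, 0.0]
ft_force: [-1.6, -1.2, 11.3]
opening: 0.0196
finger_force: 45.6
```

```bash
python3 - <<'E'
from h import *
a=env.camera("top");b=env.camera("scene");s=env.state();print(s["clock"],s["tool_pos"],s["ft_force"])
print([(np.round(b["rect"],1).tolist(),round(b["confidence"],2)) for b in env.boxes_of("scene","chuck")][:5])
r=lambda i:cv2.resize(i,(400,400),interpolation=cv2.INTER_CUBIC)
save(np.hstack([r(b[130:240,350:460]),r(b[165:245,215:295])]),"out1.png")
E
```

```text
5.6 [0.47035394 0.21258635 0.04300276] [-2.52507198 -1.13964624 11.42374744]
[([363.6, 208.3, 15.4, 31.4], 0.9), ([439.4, 184.1, 23.9, 25.2], 0.88), ([423.7, 160.7, 25.0, 25.6], 0.88), ([386.2, 172.4, 19.7, 19.2], 0.5)]
```

View pics/out1.png

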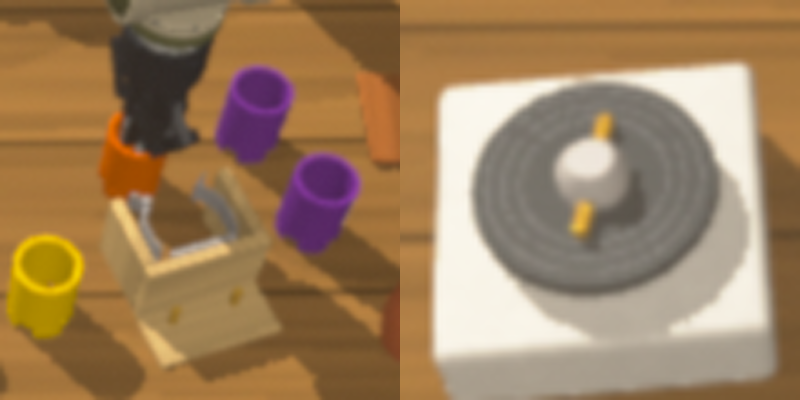

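The chuck is out, standing upright in front of the bay with light pressure on the table. I'll lift it and carry it to just short of the wheel to measure the boss and bar from near.

Request:
send_rows(
  series=[
    [[0.04,0,0,0.01,0],[0.04,0,0,0.03,0],[0.04,0,0,0.04,0],[0.04,0,0,0.04,0],[0.04,0,0,0.04,0],[0.04,0,0,0.04,0],[0.04,0.01,-0.025,0,0],[0.04,0.015,-0.04,0,0],[0.04,0.015,-0.04,0,0],[0.04,0.015,-0.04,0,0],[0.04,0.015,-0.04,0,0],[0.04,0.015,-0.04,0,0],[0.04,0.015,-0.04,0,0],[0.04,0.015,-0.04,0,0],[0.04,0.015,-0.025,0,0],[0.04,0,0,0,0],[0.04,0,0,0,0],[0.04,0,0,0,0]],
  ],
)

```text
clock: 7.9
tool_pos: [0.6003, -0.1162, 0.2422]
tcp_rot: [0.582, 0.813, -0.0, -0.001]
ft_force: [-0.2, 0.5, -3.6]
opening: 0.0195
finger_force: 45.5
```

```bash
python3 - <<'E'
from h import *
np.set_printoptions(precision=4,suppress=True)
s=env.state();print(s["clock"],s["tool_pos"],s["tcp_rot"],s["ft_force"],s["opening"])
im=env.camera("wrist");save(im,"w2.png");print(proj("wrist",[.617,-.216,.119]))
E
```

```text
7.9 [ 0.6003 -0.1162  0.2422] [ 0.5822  0.8131 -0.0001 -0.0005] [-0.1753  0.4584 -3.5507] 0.019458591145168673
[305.3202 283.6669]
```

View pics/w2.png

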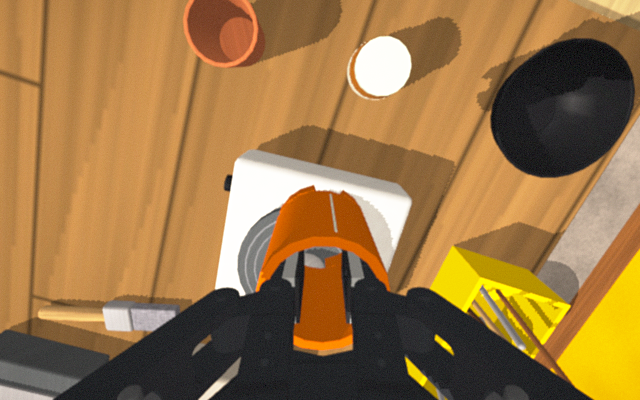

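The held chuck hides the wheel from this side. Its white line shows at (335,215), just right of centre. I'll move past the wheel for an unobstructed look.

Request:
send_rows(
  series=[
    [[0.04,0.01,-0.044,0,0],[0.04,0.01,-0.044,0,0],[0.04,0.01,-0.044,0,0],[0.04,0.01,-0.044,0,0],[0.04,0,0,0,0],[0.04,0,0,0,0],[0.04,0,0,0,0]],
  ],
)

```text
clock: 8.82
tool_pos: [0.641, -0.2919, 0.2428]
tcp_rot: [0.582, 0.813, 0.0, 0.0]
ft_force: [-0.4, -0.3, -4.9]
opening: 0.02
finger_force: 45.1
```

```bash
python3 - <<'E'
from h import *
np.set_printoptions(precision=4,suppress=True)
s=env.state();print(s["clock"],s["tool_pos"],s["tcp_rot"],s["ft_force"],s["opening"])
im=env.camera("wrist");save(im,"w3.png");print(proj("wrist",[.617,-.216,.119]))
t=np.array(s["tool_pos"])
for d in range(60,160,10):
    a=np.radians(d);p=t[:2]+.029*np.array([np.cos(a),np.sin(a)]);print(d,proj("wrist",[*p,t[2]-.043]),proj("wrist",[*p,t[2]+.032]))
E
```

```text
8.825 [ 0.641  -0.2919  0.2428] [0.582  0.8132 0.0001 0.0001] [-0.354  -0.2505 -4.8523] 0.02000094610438742
[323.4094  97.4162]
60 [354.8743 196.9449] [373.3119 254.751 ]
70 [349.3319 191.73  ] [364.7185 247.0212]
80 [342.8339 187.4954] [354.5357 240.7073]
90 [335.5886 184.3985] [343.0987 236.0684]
100 [327.838  182.5567] [330.8081 233.3005]
110 [319.8469 182.0409] [318.1111 232.5232]
120 [311.8914 182.871 ] [305.4772 233.7701]
130 [304.2458 185.0147] [293.3726 236.9867]
140 [297.1703 188.3898] [282.2342 242.0346]
150 [290.8989 192.8687] [272.4469 248.7012]
```

View pics/w3.png

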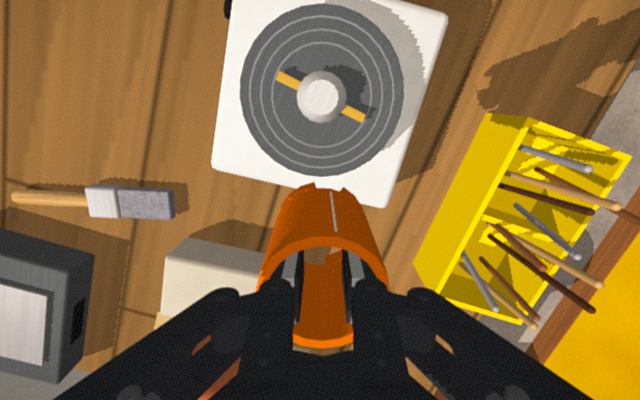

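The wrist view shows the wheelhead at (322,90), the boss at (322,97), the bar from (279,75) to (363,118), and the chuck's white line from (332,193) to (337,232), which puts it at about 95.5° in world. Next I'll compute the bar angle and the centre.

```bash
python3 - <<'E'
from h import *
np.set_printoptions(precision=4,suppress=True)
im=cv2.imread("pics/w3.png");hsv=cv2.cvtColor(im,cv2.COLOR_BGR2HSV)
m=np.zeros(im.shape[:2],np.uint8);m[60:135,265:380]=1
y=((hsv[...,0]>12)&(hsv[...,0]<32)&(hsv[...,1]>110)).astype(np.uint8)*m
v,u=np.nonzero(y);L=(u<320);print(len(u),L.sum())
P=np.array([ray("wrist",a,b,.105)[:2] for a,b in zip(u,v)])
a,b=P[L].mean(0),P[~L].mean(0);d=b-a;print(a,b,"deg",np.degrees(np.arctan2(d[1],d[0])),"mid",(a+b)/2,"extent",np.ptp((P-P.mean(0))@(d/np.linalg.norm(d))))
# wheelhead ellipse: dark grey low-sat disc
g=((hsv[...,1]<60)&(hsv[...,2]<135)).astype(np.uint8);g[200:]=0;g[:,:232]=0;g[:,415:]=0
g=cv2.morphologyEx(g,cv2.MORPH_OPEN,np.ones((5,5),np.uint8))
c=max(cv2.findContours(g,cv2.RETR_EXTERNAL,cv2.CHAIN_APPROX_NONE)[0],key=cv2.contourArea)
# use the left/bottom part (no shadow)
q=c[:,0,:];q=q[(q[:,0]<320)|(q[:,1]>110)]
Q=np.array([ray("wrist",*p,.095)[:2] for p in q])
A=np.c_[2*Q,np.ones(len(Q))];s=np.linalg.lstsq(A,(Q**2).sum(1),rcond=None)[0];print("head",s[:2],np.sqrt(s[2]+s[0]**2+s[1]**2))
w=((hsv[...,1]<40)&(hsv[...,2]>170)).astype(np.uint8);w2=w*0;w2[75:125,298:348]=w[75:125,298:348]
vv,uu=np.nonzero(w2);print("bosspx",uu.mean(),vv.mean(),len(uu),ray("wrist",uu.mean(),vv.mean(),.119))
E
```

```text
490 252
[ 0.5835 -0.2125] [ 0.6466 -0.2201] deg -6.876470937698316 mid [ 0.615  -0.2163] extent 0.08420068766967866
head [ 0.6153 -0.2159] 0.0731966570425234
bosspx 316.7212420606916 97.8743824982357 1417 [ 0.6119 -0.2181  0.119 ]
```

The centre is (0.6152, -0.216), and the wheelhead radius of 73 mm and bar length of 84 mm agree with the given sizes. The bar is at -6.9° and the notches at +5.5°, so I'll turn -0.216 rad while moving over the boss and then descend.

Request:
send_rows(
  series=[
    [[0.04,-0.006,0.019,0,-0.054],[0.04,-0.007,0.019,0,-0.054],[0.04,-0.006,0.019,0,-0.054],[0.04,-0.007,0.019,0,-0.054],[0.04,0,0,-0.02,0],[0.04,0,0,-0.02,0],[0.04,0,0,-0.02,0],[0.04,0,0,-0.015,0],[0.04,0,0,0,0],[0.04,0,0,0,0],[0.04,0,0,0,0]],
  ],
)

```text
clock: 10.25
tool_pos: [0.6151, -0.2173, 0.1682]
tcp_rot: [0.667, 0.745, 0.0, 0.001]
ft_force: [-0.3, 0.1, -4.5]
opening: 0.02
finger_force: 45.2
```

Request:
send_rows(
  series=[
    [[0.04,0,0.001,-0.004,0],[0.04,0,0,-0.004,0],[0.04,0,0,-0.004,0],[0.04,0,0,-0.004,0],[0.04,0,0,0,0],[0.04,0,0,0,0]],
  ],
)

```text
clock: 11.0
tool_pos: [0.6149, -0.2162, 0.1514]
tcp_rot: [0.667, 0.745, 0.0, 0.0]
ft_force: [-0.3, -0.6, -4.5]
opening: 0.0198
finger_force: 45.3
```

Request:
send_rows(
  series=[
    [[0.04,0,0,-0.003,0],[0.04,0,0,-0.002,0],[0.04,0,0,-0.002,0],[0.04,0,0,0,0],[0.04,0,0,0,0]],
  ],
)

```text
clock: 11.62
tool_pos: [0.6149, -0.2162, 0.1443]
tcp_rot: [0.667, 0.745, -0.0, 0.0]
ft_force: [0.0, 1.4, -4.7]
opening: 0.0199
finger_force: 45.3
```

Below the bar-top level (0.148) with no contact, so the notches are over the bar. Continuing down.

Request:
send_rows(
  series=[
    [[0.04,0,0,-0.002,0],[0.04,0,0,-0.002,0],[0.04,0,0,-0.0015,0],[0.04,0,0,-0.001,0],[0.04,0,0,0,0],[0.04,0,0,0,0]],
  ],
)

```text
clock: 12.38
tool_pos: [0.615, -0.2161, 0.1385]
tcp_rot: [0.667, 0.745, 0.0, 0.0]
ft_force: [-2.2, 2.5, 3.6]
opening: 0.0195
finger_force: 44.7
```

Contact is at the expected seated height, 0.138. I'll release, retract and check.

Request:
send_rows(
  series=[
    [[0.003,0,0,0,0],[0.003,0,0,0,0],[0.003,0,0,0,0],[0.003,0,0,0,0],[0.003,0,0,0.01,0],[0.003,0,0,0.02,0],[0.003,0,0,0.03,0],[0.003,0,0,0.04,0],[0.003,0.02,-0.05,0.02,0],[0.003,0.02,-0.05,0,0],[0.003,0,0,0,0],[0.003,0,0,0,0]],
  ],
)

```text
clock: 13.88
tool_pos: [0.6548, -0.3157, 0.258]
tcp_rot: [0.667, 0.745, 0.0, -0.0]
ft_force: [-0.3, 0.8, 0.6]
opening: 0.0033
finger_force: 0.0
```

```bash
python3 - <<'E'
from h import *
np.set_printoptions(precision=4,suppress=True)
s=env.state();print(s["clock"],s["tool_pos"],s["ft_force"],s["opening"])
im=env.camera("wrist");
for z in(.170,.180):
    t=np.linspace(0,2*np.pi,60)
    q=np.array([proj("wrist",[.6152+.029*np.cos(a),-.216+.029*np.sin(a),z]) for a in t])
    print(z,q.min(0),q.max(0))
save(im,"w4.png")
E
```

```text
13.875 [ 0.6548 -0.3157  0.258 ] [-0.2537  0.8267  0.5781] 0.0032652218959018293
0.17 [239.1297  15.8057] [322.2905 106.0903]
0.18 [235.2109  11.8706] [322.2682 106.5292]
```

View pics/w4.png

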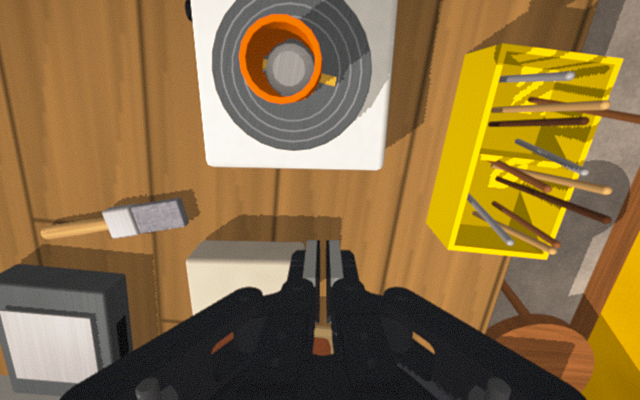

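The picture shows the chuck on the wheelhead, with its rim spanning columns 239–322 and rows 14–104. That matches the fully seated projection (239–322, 16–106), and the bar enters through the notches. Handing in.

```bash
python3 -c "
from workcell import env
print(env.close_job())"
```

```text
the job is handed in; nothing more can be done
None
```

The chuck was drawn out of the clip and is now seated flat over the drive bar on the wheelhead, released with the arm clear. The job was handed in at about 14 s, and no verdict was returned.

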